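Put the stacked microscope accessories in their places

ROBOT

A 6-joint arm with a two-finger parallel gripper is mounted at the origin on the work surface. World frame = base frame: x ahead of the robot, y to its left, z up, the work surface at z = 0. Lengths are in m, angles in rad, forces in N, time in s.
With the tool pointing down it reaches from about 0.425 to 0.95 m from the base axis. Payload 3.5 kg.
Tool frame: the origin (TCP) lies at the very end of the fingers, on their centre line; the grasp point (between the pads) lies 19 mm behind it; z points along the fingers, y is the line along which they close (so a half turn about z gives the same grasp; the last joint's range is limited). The gripper opens to 85 mm and grips with 20 to 120 N. Pads are 22 mm wide; open, the fingers measure 114 mm over their backs; the gripper's body (76 mm by 85 mm) begins 54 mm behind the grasp point. The pads swing forward as they close: fully open they stand 13 mm farther back than shut.
Start: joints at [-1.39, 0.286, 1.577, -0, 1.279, -0.15], TCP at [0.219, -0.638, 0.231] pointing down, gripper open.
Joint ranges: [-2.77, 2.77], [-0.9, 2.22], [0.21, 2.48], [-1.53, 4.67], [0.24, 2.81], [-2.84, 2.84]. Speed limits (rad/s): [2.79, 2.79, 3.14, 3.14, 3.14, 3.14].

INTERFACE

Orientations are given as a unit quaternion [w, x, y, z].
In Python, from station import arm gives the robot as it stands.
- The arm moves only by the tool play_rows, never from a script. Its argument "commands" is a list of rows, each a list of 7 numbers: the shift along the tool's x, y, z in m, then the turn, a rotation vector about the tool's x, y, z in degrees, then the opening, from -1 (shut) to 1 (fully open). In form: [[tx, ty, tz, rx, ry, rz, jaw], ...]. A call has exactly 5 rows; each row is the pose to reach, as a shift and turn from the pose commanded when the call began, along the tool's axes at that moment; what a row does not reach only later rows make up. A row lasts 1/8 s, in which the tool goes at most 62.5 mm and 10.7 degrees, less where a joint would pass 70% of its speed; a pose out of reach is approached as far as the arm can. A call with a gripper value outside its range is refused whole. The fingers move at their own pace and stop on an object; "force" is the grip in N (left out, the last holds). Time passes only in rows, so rows that repeat a pose let the fingers close, or fill a call up. It gives the time, the measured TCP pose, the force, the opening and the grip force at its end, in the units of the state.
- arm.get_state(): the state, without advancing time (a new reading comes with each control period).
- arm.capture(name): name is "scene" or "top" or "wrist"; returns (picture, depth): 420x560x3 uint8, red, green, blue; 420x560 float32, m along the optical axis (not along the pixel's ray), 0 where there is no reading.
- arm.camera_info(name): a dict with "fx", "fy", "cx", "cy" (pixels), "camera_from_world" (4x4, takes a point from world to camera coordinates); the wrist camera has in their place "hand_eye" (4x4, takes a point from camera to tool coordinates, whose origin is the TCP and whose axes are the flange's). Camera axes: x right, y down, z forward; pixel columns grow to the right and rows downward; lengths in m; the calibration is good to about 2 mm. A picture is of the moment at which its call begins: read the wrist's pose just before it. camera_info takes no time and is no camera call.
- arm.job_done(): hands the job in; it is judged then, once.
The state is a dict: "time": time; "joint_pos": joint angles; "joint_velocities": joint speeds; "joint_torque": joint torques, N m; "position": TCP position; "orientation": TCP orientation; "force": force on the tool from outside, world axes, zero at the start; "moment": the same for the moment, N m; "gripper_width": finger opening in m; "finger_force": force on a finger pad.
Only numpy, scipy, OpenCV 4.12 (cv2) and the standard library are available. Lean on these libraries where they do the work, as an engineer would, in place of code of your own. Each camera call takes 0.05 s, during which the arm holds its last target. There are 200 camera calls.

TASK

After the microscopy session the accessories were left in two small stacks: take them apart and put each one upright in its own low aluminium tray, flat on the tray's floor inside the rim: the slide box in the oblong tray, the square wooden case in the square tray, the wide filter tin in the larger round dish and the slim objective canister in the smaller round dish. Set each down gently, do not drop it, and leave the glass beaker and the oil bottle where they stand.

Things in the scene. Friction and masses are not known exactly. Their poses are not given: they have to be found in the camera images.
- slide_box: Flat white plastic slide box, 104 mm long (its x) by 60 mm wide (its y) by 34 mm high, about 0.15 to 0.31 kg, thin dark lid seam all round. At the start it stands on the bench with one small round thing (filter tin or objective canister) standing on it. Loose, upright. Origin: centre of its underside; z up.
- square_case: Square wooden case of a stage micrometer, 66 by 66 mm and 34 mm high, about 0.13 to 0.25 kg, thin dark lid seam. At the start it stands on the bench with one small round thing (filter tin or objective canister) standing on it. Loose, upright. Origin: centre of its underside; z up.
- filter_tin: Round flat steel tin for a light filter, 52 mm in diameter, 34 mm high, about 0.08 to 0.17 kg. At the start it stands, roughly centred, on top of either the slide box or the wooden case (one small round thing on each; which is on which changes), its underside 34 mm above the bench. Loose, upright. Origin: centre of its underside; z up.
- objective_can: Slim round canister for a microscope objective, 30 mm in diameter, 56 mm high, aluminium with a black cap (the top 16 mm), about 0.07 to 0.14 kg. At the start it stands, roughly centred, on top of either the slide box or the wooden case (one small round thing on each; which is on which changes), its underside 34 mm above the bench. Loose, upright. Origin: centre of its underside; z up.
- long_tray: Low oblong aluminium tray, the place of the slide box: inside 122 mm (its x) by 78 mm (its y), floor 2 mm above the bench, rim 4 mm thick with its top 7 mm above the bench; bare metal rim, floor lined with dark rubber. Fixed to the bench; where it stands and its yaw change from start to start. Origin: centre of its underside on the bench; z up.
- square_tray: Low square aluminium tray, the place of the wooden case: inside 84 by 84 mm, floor 2 mm above the bench, rim 4 mm thick with its top 7 mm above the bench; bare metal rim, floor lined with dark rubber. Fixed to the bench; where it stands and its yaw change from start to start. Origin: centre of its underside on the bench; z up.
- wide_cup: The larger of two low round aluminium dishes, the place of the filter tin: inside diameter 70 mm, outside 76 mm, floor 2 mm and rim top 7 mm above the bench; bare metal rim, floor lined with dark rubber. Fixed to the bench; where it stands and its yaw change from start to start. Origin: centre of its underside on the bench; z up.
- narrow_cup: The smaller of two low round aluminium dishes, the place of the objective canister: inside diameter 48 mm, outside 54 mm, floor 2 mm and rim top 7 mm above the bench; bare metal rim, floor lined with dark rubber. Fixed to the bench; where it stands and its yaw change from start to start. Origin: centre of its underside on the bench; z up.
- beaker: Open glass beaker, 60 mm in diameter at the rim, 75 mm high, loose, standing on the bench; to be left alone. Origin: centre of its underside; z up.
- oil_bottle: Small amber glass bottle of immersion oil with a black cap, 28 mm in diameter, 60 mm high, loose, standing on the bench; to be left alone. Origin: centre of its underside; z up.
Mind the look-alikes: they are no part of the job. Several things have the shape of the slide_box; the one meant has the colours described above. What is shaped like the square_case but red is not meant.

How it is judged:
By the outcome, as a careful person would: the job done as asked, in the order asked, and still so for the second after the job is handed in, with the robot touching nothing.
It also fails if it takes over 96 s, if anything falls off the work surface, if the arm or the gripper's body presses on something with over 40 N, if the wrist force passes 120 N, or if a joint passes its speed limit or range.

## Working session

There is one attempt and no reset: what is moved stays moved. The work goes in short steps, Python scripts to look and compute and a tool call to move; the robot and the scene stay as the last step left them, time stands still between calls to the robot, and variables do not carry over. Pictures are saved under pics/ and viewed, at most 14 in all, crops included, and the job is handed in when it is done.

Besides the shell and the picture viewer there is one more tool, called after "Emit:" by a JSON object that holds its "method" and its "body". play_rows: Moves the arm, as the interface text tells. Its arguments: {"type":"object","properties":{"commands":{"type":"array","items":{"type":"array","items":{"type":"number"}}},"force":{"type":"number"}},"required":["commands"]}

```bash
ls; mkdir -p pics; python3 - <<'E'
from station import arm
import cv2,numpy as np
s=arm.get_state();print({k:np.round(v,3).tolist() for k,v in s.items()})
for n in("top","scene"):
    im,d=arm.capture(n);np.savez(f"{n}0.npz",im=im,d=d);cv2.imwrite(f"pics/{n}0.png",im[:,:,::-1]);print(n,arm.camera_info(n))
print(arm.camera_info("wrist"))
E
```

```text
pics
{'time': 0.0, 'joint_pos': [-1.39, 0.287, 1.578, 0.0, 1.279, -0.15], 'joint_velocities': [0.001, 0.0, -0.0, -0.001, 0.001, -0.0], 'joint_torque': [-0.001, -40.598, -29.263, -0.0, 0.006, 0.0], 'position': [0.219, -0.638, 0.23], 'orientation': [-0.001, 0.986, 0.165, -0.0], 'force': [0.922, -0.495, 0.297], 'moment': [0.048, 0.015, -0.009], 'finger_force': 0.0, 'gripper_width': 0.085}
top {'fx': 478.04848908027805, 'fy': 478.04848908027805, 'cx': 280.536923449108, 'cy': 214.75556179212992, 'camera_from_world': array([[ 0.00491988, -0.99997024,  0.00594236, -0.11765353],
       [-0.99392576, -0.0055433 , -0.10991297,  0.5100409 ],
       [ 0.10994264, -0.0053655 , -0.99392345,  1.31097143],
       [ 0.        ,  0.        ,  0.        ,  1.        ]])}
scene {'fx': 443.67760892284565, 'fy': 443.67760892284565, 'cx': 284.4652622451452, 'cy': 213.5985768736099, 'camera_from_world': array([[-0.10430949,  0.99440104, -0.01691468,  0.17809085],
       [ 0.72655957,  0.06457794, -0.68406204, -0.34211467],
       [-0.67913969, -0.08364368, -0.72922768,  1.39607386],
       [ 0.        ,  0.        ,  0.        ,  1.        ]])}
{'fx': 357.9199172373731, 'fy': 357.9199172373731, 'cx': 281.2291098082012, 'cy': 212.65015639889208, 'hand_eye': array([[-1.39007698e-03, -9.63395908e-01, -2.68079077e-01,
         6.72278934e-02],
       [ 9.99999032e-01, -1.32224711e-03, -4.33559312e-04,
        -5.30718368e-04],
       [ 6.32224826e-05, -2.68079420e-01,  9.63396814e-01,
        -1.43074336e-01],
       [ 0.00000000e+00,  0.00000000e+00,  0.00000000e+00,
         1.00000000e+00]])}
```

View pics/top0.png

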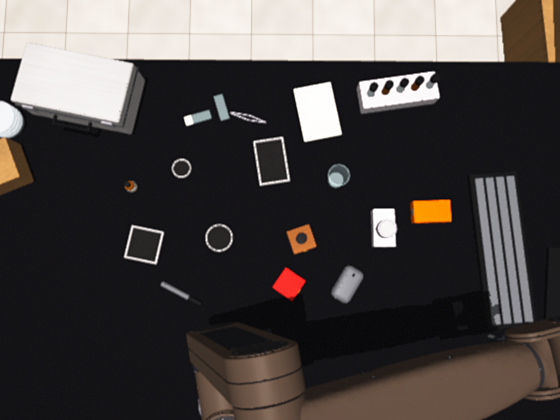

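View pics/scene0.png

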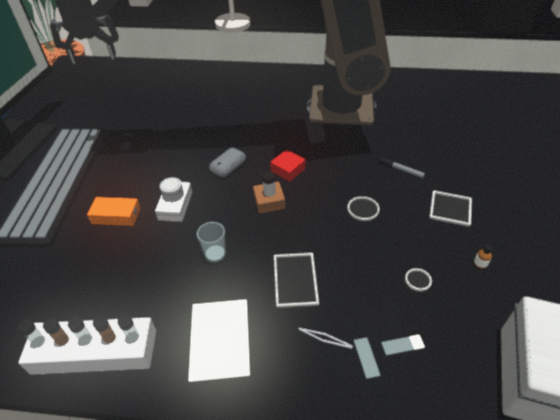

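Top view: the slide box with the tin is at (384,228) and the wooden case with the canister at (301,239). Trays: oblong (271,161), square (144,244), large dish (219,238), small dish (181,168). Beaker (338,176), bottle (130,186); the red and orange ones are decoys.

```bash
cat > h.py <<'E'
import numpy as np,cv2
from scipy.spatial.transform import Rotation as R
from station import arm
def wfc(n,st=None):
    i=arm.camera_info(n)
    if n!="wrist": return i,np.linalg.inv(i["camera_from_world"])
    T=np.eye(4);q=st["orientation"];T[:3,:3]=R.from_quat([q[1],q[2],q[3],q[0]]).as_matrix();T[:3,3]=st["position"]
    return i,T@i["hand_eye"]
def cloud(n,d,st=None):
    i,T=wfc(n,st);v,u=np.mgrid[:d.shape[0],:d.shape[1]]
    p=np.stack([(u-i["cx"])/i["fx"]*d,(v-i["cy"])/i["fy"]*d,d],-1)
    return p@T[:3,:3].T+T[:3,3]
def onplane(n,uv,z,st=None):
    i,T=wfc(n,st);uv=np.asarray(uv,float).reshape(-1,2)
    r=np.c_[(uv[:,0]-i["cx"])/i["fx"],(uv[:,1]-i["cy"])/i["fy"],np.ones(len(uv))]@T[:3,:3].T
    return (T[:3,3]+r*((z-T[2,3])/r[:,2])[:,None])[:,:2]
def rect(xy):
    (cx,cy),(w,h),a=cv2.minAreaRect((xy*1000).astype(np.float32))
    if w<h:w,h,a=h,w,a+90
    return np.round([cx,cy,w,h,(a+90)%180-90],1)   # mm, long-side yaw deg
E
python3 - <<'E'
from h import *
for n in("top","scene"):
    z=np.load(n+"0.npz");im,d=z["im"],z["d"];P=cloud(n,d);g=im.max(2)
    print(n,"bench z",np.round(np.percentile(P[200:300,240:270][d[200:300,240:270]>0][:,2],[5,50,95]),4))
    i,T=wfc(n)
    def px(x,y,zz):
        c=i["camera_from_world"]@[x,y,zz,1];return c[0]/c[2]*i["fx"]+i["cx"],c[1]/c[2]*i["fy"]+i["cy"]
    t={"long":(271,161),"square":(144,244),"wide":(219,238),"narrow":(181,168),"slide":(384,228),"case":(301,239),"beaker":(338,176),"bottle":(130,186)}
    for k,uv in t.items():
        c0=onplane("top",uv,.007)[0]
        D=np.hypot(P[...,0]-c0[0],P[...,1]-c0[1])
        if k in("long","square","wide","narrow"):
            m=((D<.09)&(g>90)).astype(np.uint8)
            nn,L,S,C=cv2.connectedComponentsWithStats(m)
            j=max(range(1,nn),key=lambda j:S[j,2]*S[j,3]); vu=np.argwhere(L==j)[:,::-1]
            xy=onplane(n,vu,.007);print(k,rect(xy),"circ",np.round(cv2.minEnclosingCircle((xy*1000).astype(np.float32)),1) if 0 else [np.round(q,1) for q in cv2.minEnclosingCircle((xy*1000).astype(np.float32))])
        else:
            for lo,hi in((.025,.040),(.055,.08),(.08,.1)):
                m=(D<.075)&(P[...,2]>lo)&(P[...,2]<hi)&(d>0)
                if m.sum()>8: q=P[m];print(k,lo,hi,m.sum(),rect(q[:,:2]),"zmed",np.median(q[:,2]).round(4))
E
```

```text
top bench z [-0.0055 -0.0008  0.0039]
long [670.1 -86.9 135.4  90.4   9.1] circ [array([670.5, -88. ]), np.float64(78.6)]
square [427.4 271.1  97.2  97.   78.5] circ [array([426.8, 272.7]), np.float64(65.5)]
wide [447.4  60.2  76.7  76.4   0.9] circ [array([447.4,  59.7]), np.float64(40.0)]
narrow [647.6 171.4  56.5  55.   27.6] circ [array([647.5, 171.7]), np.float64(28.9)]
slide 0.025 0.04 504 [ 476.7 -402.9  103.9   61.9    1. ] zmed 0.0329
slide 0.055 0.08 299 [ 472.2 -402.9   51.1   50.3  -19.7] zmed 0.0672
case 0.025 0.04 454 [ 444.1 -172.6   66.9   66.2   18.7] zmed 0.0331
case 0.08 0.1 98 [ 444.9 -169.5   26.9   26.8   -0.6] zmed 0.0892
beaker 0.025 0.04 37 [ 617.9 -272.    50.2   45.9  -44.6] zmed 0.0332
beaker 0.055 0.08 135 [ 617.3 -272.7   58.3   58.1   18.5] zmed 0.0719
bottle 0.025 0.04 45 [590.2 306.6  26.3  21.4 -29.9] zmed 0.0343
bottle 0.055 0.08 24 [591.5 310.8  13.9  13.   74.1] zmed 0.0583
scene bench z [-0.0032 -0.0009  0.0043]
long [673.3 -86.1 137.1  89.8   9.1] circ [array([673.1, -85.6]), np.float64(79.5)]
square [431.1 271.5 102.3  96.1 -11.4] circ [array([430.8, 270.6]), np.float64(65.8)]
wide [452.3  60.6  81.   78.6   5. ] circ [array([451.7,  61.1]), np.float64(41.7)]
narrow [651.1 172.1  56.4  55.8 -84.7] circ [array([650.5, 171.4]), np.float64(29.9)]
slide 0.025 0.04 491 [ 478.7 -401.9  106.5   61.3    1.1] zmed 0.0329
slide 0.055 0.08 325 [ 474.6 -402.7   51.8   50.6   33. ] zmed 0.0668
case 0.025 0.04 444 [ 445.9 -171.4   69.3   66.6   19.6] zmed 0.0327
case 0.055 0.08 90 [ 455.4 -168.7   27.3   13.5  -88.8] zmed 0.0674
case 0.08 0.1 113 [ 445.7 -168.6   31.7   25.9    6.9] zmed 0.0881
beaker 0.025 0.04 164 [ 619.3 -272.6   53.3   50.    40.4] zmed 0.0325
beaker 0.055 0.08 379 [ 618.9 -271.7   58.7   58.4   -7.2] zmed 0.0674
bottle 0.025 0.04 114 [595.5 309.9  27.7  24.1  65.9] zmed 0.0343
bottle 0.055 0.08 39 [593.9 310.9  17.   13.2   4.4] zmed 0.058
```

```bash
cat >> h.py <<'E'
def to(x,y,z,psi):   # total shift (m) and turn (deg) in tool axes from here to a tool-down pose, tool x at yaw psi
    s=arm.get_state();q=s["orientation"];r=R.from_quat([q[1],q[2],q[3],q[0]])
    t=R.from_euler("z",psi,degrees=True)*R.from_euler("x",180,degrees=True)
    print("t=%.2f w=%.4f f=%.1f pos"%(s["time"],s["gripper_width"],s["finger_force"]),np.round(s["position"],4),"psi %.1f F"%np.degrees(np.arctan2(*r.as_matrix()[1::-1,0])),np.round(s["force"],1))
    print("shift",np.round(r.inv().apply(np.array([x,y,z])-s["position"]),4),"turn",np.round((r.inv()*t).as_rotvec(degrees=True),1))
E
python3 -c "
from h import *
to(.4453,-.169,.16,19)"
```

```text
t=0.10 w=0.0856 f=0.0 pos [ 0.2192 -0.6378  0.23  ] psi 19.0 F [ 0.2 -0.3  0.8]
shift [ 0.3661 -0.3698  0.071 ] turn [-0.1 -0.  -0. ]
```

Emit:
{"method": "play_rows", "body": {"commands": [[0.04, -0.04, 0, 0, 0, 0, 1], [0.08, -0.08, 0.01, 0, 0, 0, 1], [0.12, -0.12, 0.02, 0, 0, 0, 1], [0.16, -0.162, 0.03, 0, 0, 0, 1], [0.2, -0.202, 0.03, 0, 0, 0, 1]], "force": 50}}

```text
time: 0.72
position: [0.3428, -0.3797, 0.1997]
orientation: [-0.001, 0.986, 0.164, -0.0]
force: [0.2, -0.3, 0.8]
gripper_width: 0.085
finger_force: 0.0
```

Emit:
{"method": "play_rows", "body": {"commands": [[0.04, -0.04, 0.01, 0, 0, 0, 1], [0.08, -0.08, 0.02, 0, 0, 0, 1], [0.12, -0.12, 0.03, 0, 0, 0, 1], [0.166, -0.168, 0.04, 0, 0, 0, 1], [0.166, -0.168, 0.04, 0, 0, 0, 1]]}}

```text
time: 1.35
position: [0.4453, -0.1658, 0.1599]
orientation: [-0.001, 0.986, 0.167, -0.001]
force: [0.7, -0.3, 0.4]
gripper_width: 0.0853
finger_force: 0.0
```

```bash
python3 - <<'E'
from h import *
to(.4453,-.169,.047,19)
st=arm.get_state();im,d=arm.capture("wrist");cv2.imwrite("pics/w1.png",im[:,:,::-1])
P=cloud("wrist",d,st);m0=d>0
for lo,hi in((.028,.04),(.082,.098)):
    m=m0&(P[...,2]>lo)&(P[...,2]<hi)&(np.hypot(P[...,0]-.445,P[...,1]+.17)<.06)
    if m.sum()>5: print(lo,m.sum(),rect(P[m][:,:2]),np.median(P[m][:,2]))
T=np.linalg.inv(R.from_quat(np.roll(st["orientation"],-1)).as_matrix())
L=(P-st["position"])@T.T
m=m0&(L[...,2]<.03)&(L[...,2]>-.06)&(abs(L[...,1])>.035)&(abs(L[...,1])<.065)&(abs(L[...,0])<.02)
if m.sum():print("fingers tool z pct",np.percentile(L[m][:,2],[1,50,99]).round(4),np.percentile(L[m],[1,99],axis=0).round(4))
E
```

```text
t=1.35 w=0.0853 f=0.0 pos [ 0.4453 -0.1658  0.1599] psi 19.3 F [ 0.7 -0.3  0.4]
shift [-0.0009  0.0034  0.1129] turn [-0.1  0.1  0.3]
0.028 4802 [ 443.9 -171.6   66.2   66.   -70.8] 0.03439665266674652
0.082 1751 [ 443.9 -169.2   29.1   28.9   18.7] 0.09036733013391371
fingers tool z pct [-0.0598 -0.0395 -0.0151] [[-0.0108 -0.0621 -0.0598]
 [ 0.0131  0.0617 -0.0151]]
```

View pics/w1.png

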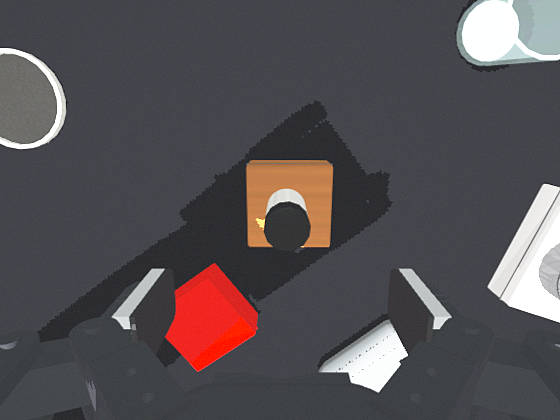

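The wrist view agrees: case centred near (290,203) px, canister on it, with the red decoy beside it. Descending and gripping.

Emit:
{"method": "play_rows", "body": {"commands": [[-0.002, 0.003, 0.045, 0, 0, 0, 1], [-0.002, 0.003, 0.09, 0, 0, 0, 1], [-0.002, 0.003, 0.115, 0, 0, 0, 1], [-0.002, 0.003, 0.115, 0, 0, 0, 1], [-0.002, 0.003, 0.115, 0, 0, 0, -1]], "force": 40}}

```text
time: 2.02
position: [0.445, -0.1745, 0.0476]
orientation: [0.001, 0.986, 0.164, 0.001]
force: [0.9, -0.0, -0.3]
gripper_width: 0.0698
finger_force: 0.0
```

Emit:
{"method": "play_rows", "body": {"commands": [[0, 0, 0, 0, 0, 0, -1], [0, 0, 0, 0, 0, 0, -1], [0, 0, 0, 0, 0, 0, -1], [0, 0, 0, 0, 0, 0, -1], [0, 0, 0, 0, 0, 0, -1]]}}

```text
time: 2.65
position: [0.445, -0.1734, 0.0476]
orientation: [0.001, 0.986, 0.165, 0.001]
force: [-0.8, 0.3, 6.0]
gripper_width: 0.0293
finger_force: 39.6
```

Emit:
{"method": "play_rows", "body": {"commands": [[0, 0, 0, 0, 0, 0, -1], [0, 0, 0, 0, 0, 0, -1], [0, 0, -0.015, 0, 0, 0, -1], [0, 0, -0.04, 0, 0, 0, -1], [0, 0, -0.07, 0, 0, 0, -1]]}}

```text
time: 3.28
position: [0.4438, -0.1727, 0.1169]
orientation: [-0.0, 0.986, 0.165, -0.001]
force: [0.8, 0.3, 0.1]
gripper_width: 0.0292
finger_force: 39.6
```

```bash
python3 -c "
from h import *
to(.649,.172,.1,19)"
```

```text
t=3.27 w=0.0292 f=39.6 pos [ 0.4438 -0.1727  0.1169] psi 19.0 F [0.8 0.3 0.1]
shift [ 0.3061 -0.2592  0.0169] turn [-0.1  0.1 -0. ]
```

Emit:
{"method": "play_rows", "body": {"commands": [[0.025, -0.021, 0, 0, 0, 0, -1], [0.065, -0.055, 0, 0, 0, 0, -1], [0.105, -0.089, 0, 0, 0, 0, -1], [0.145, -0.123, 0, 0, 0, 0, -1], [0.185, -0.157, 0, 0, 0, 0, -1]]}}

```text
time: 3.9
position: [0.569, 0.0371, 0.1169]
orientation: [0.0, 0.986, 0.165, 0.0]
force: [0.9, -0.2, -1.3]
gripper_width: 0.029
finger_force: 39.6
```

Emit:
{"method": "play_rows", "body": {"commands": [[0.04, -0.034, 0, 0, 0, 0, -1], [0.08, -0.068, 0, 0, 0, 0, -1], [0.105, -0.089, 0.0, 0, 0, 0, -1], [0.12, -0.102, 0.0, 0, 0, 0, -1], [0.12, -0.102, 0.0, 0, 0, 0, -1]]}}

```text
time: 4.53
position: [0.6487, 0.1715, 0.1163]
orientation: [0.0, 0.986, 0.165, -0.0]
force: [-0.5, 0.1, -0.3]
gripper_width: 0.029
finger_force: 39.6
```

Emit:
{"method": "play_rows", "body": {"commands": [[0, 0, 0, 0, 0, 0, -1], [0, 0, 0, 0, 0, 0, -1], [0, 0, 0.02, 0, 0, 0, -1], [0, 0, 0.045, 0, 0, 0, -1], [0, 0, 0.06, 0, 0, 0, -1]]}}

```text
time: 5.15
position: [0.647, 0.1703, 0.0532]
orientation: [-0.0, 0.986, 0.164, -0.002]
force: [0.3, 0.4, -1.0]
gripper_width: 0.0288
finger_force: 39.6
```

```bash
python3 - <<'E'
from h import *
st=arm.get_state();im,d=arm.capture("wrist");cv2.imwrite("pics/w2.png",im[:,:,::-1])
to(.649,.172,.0155,19)
g=im.max(2);uv=np.argwhere(g>110)[:,::-1];xy=onplane("wrist",uv,.007,st)
r=np.hypot(xy[:,0]-.649,xy[:,1]-.172);k=(r<.034)&(r>.019)
c,rr=cv2.minEnclosingCircle((xy[k]*1000).astype(np.float32));print(c,rr,k.sum())
E
```

```text
t=5.20 w=0.0292 f=39.6 pos [0.646  0.1703 0.0514] psi 18.9 F [-0.8  0.3 -2.4]
shift [ 0.0037 -0.0006  0.0359] turn [-0.1  0.4 -0.1]
(644.8421020507812, 170.60833740234375) 32.01530838012695 2844
```

View pics/w2.png

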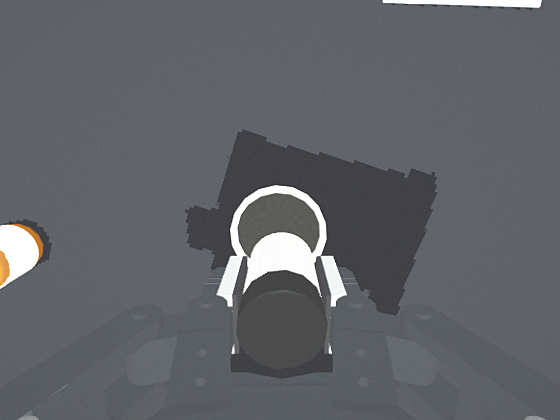

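The canister is held upright over the dish; the rim's far edge is at (279,187), with sides at (231,230) and (327,230). Checking the dish centre from these.

```bash
python3 - <<'E'
from h import *
st=arm.get_state()
xy=onplane("wrist",[(279,186),(231,231),(327,231),(246,203),(313,203)],.007,st)
A=np.c_[2*xy,np.ones(len(xy))];c=np.linalg.lstsq(A,(xy**2).sum(1),rcond=None)[0];print(c[:2],np.sqrt(c[2]+c[:2]@c[:2]));print(xy)
to(*c[:2],.0145,19)
E
```

```text
[0.64753745 0.17275206] 0.026250375582223442
[[0.67330477 0.18159226]
 [0.64081002 0.19852433]
 [0.65793629 0.14842883]
 [0.6587096  0.19543426]
 [0.67039292 0.16124504]]
t=5.20 w=0.0292 f=39.6 pos [0.646  0.1703 0.0514] psi 18.9 F [-0.8  0.3 -2.4]
shift [ 0.0025 -0.0018  0.0369] turn [-0.1  0.4 -0.1]
```

Emit:
{"method": "play_rows", "body": {"commands": [[0.001, -0.001, 0, 0, 0, 0, -1], [0.002, -0.002, 0.01, 0, 0, 0, -1], [0.002, -0.002, 0.02, 0, 0, 0, -1], [0.002, -0.002, 0.03, 0, 0, 0, -1], [0.002, -0.002, 0.034, 0, 0, 0, -1]]}}

```text
time: 5.82
position: [0.6492, 0.1735, 0.021]
orientation: [-0.0, 0.986, 0.165, -0.001]
force: [-0.4, 0.4, -1.0]
gripper_width: 0.0291
finger_force: 39.6
```

Emit:
{"method": "play_rows", "body": {"commands": [[0, 0, 0, 0, 0, 0, -1], [0, 0, 0.001, 0, 0, 0, -1], [0, 0, 0.003, 0, 0, 0, -1], [0, 0, 0.004, 0, 0, 0, -1], [0, 0, 0.004, 0, 0, 0, -1]]}}

```text
time: 6.45
position: [0.6499, 0.1735, 0.0183]
orientation: [-0.0, 0.986, 0.165, -0.0]
force: [0.3, 0.4, -1.5]
gripper_width: 0.0292
finger_force: 39.6
```

Emit:
{"method": "play_rows", "body": {"commands": [[0, 0, 0.001, 0, 0, 0, -1], [0, 0, 0.002, 0, 0, 0, -1], [0, 0, 0.003, 0, 0, 0, -1], [0, 0, 0.003, 0, 0, 0, -1], [0, 0, 0.003, 0, 0, 0, -1]]}}

```text
time: 7.08
position: [0.6499, 0.1735, 0.0157]
orientation: [0.0, 0.986, 0.165, -0.0]
force: [-0.5, -1.2, 3.1]
gripper_width: 0.029
finger_force: 39.8
```

```bash
python3 - <<'E'
from h import *
to(.648,.173,.0145,19)
E
```

```text
t=7.08 w=0.0290 f=39.8 pos [0.6499 0.1735 0.0157] psi 19.0 F [-0.5 -1.2  3.1]
shift [-0.002  -0.0001  0.0012] turn [ 0.  0. -0.]
```

Contact felt (force +3 N, height as expected). Releasing and lifting.

Emit:
{"method": "play_rows", "body": {"commands": [[0, 0, 0, 0, 0, 0, 0], [0, 0, 0, 0, 0, 0, 1], [0, 0, 0, 0, 0, 0, 1], [0, 0, 0, 0, 0, 0, 1], [0, 0, 0, 0, 0, 0, 1]]}}

```text
time: 7.7
position: [0.6499, 0.1735, 0.0153]
orientation: [0.0, 0.986, 0.165, 0.0]
force: [-0.1, -0.0, -0.5]
gripper_width: 0.0853
finger_force: 0.0
```

Emit:
{"method": "play_rows", "body": {"commands": [[0, 0, -0.03, 0, 0, 0, 1], [0, 0, -0.08, 0, 0, 0, 1], [0, 0, -0.12, 0, 0, 0, 1], [0, 0, -0.15, 0, 0, 0, 1], [0, 0, -0.15, 0, 0, 0, 1]]}}

```text
time: 8.32
position: [0.6519, 0.1738, 0.1691]
orientation: [0.0, 0.986, 0.165, 0.004]
force: [-0.1, 0.1, -0.7]
gripper_width: 0.0854
finger_force: 0.0
```

```bash
python3 - <<'E'
from h import *
st=arm.get_state();im,d=arm.capture("wrist");P=cloud("wrist",d,st)
m=(d>0)&(P[...,2]>.035)&(np.hypot(P[...,0]-.648,P[...,1]-.173)<.04)
print("can",rect(P[m][:,:2]),P[m][:,2].max())
m=(d>0)&(P[...,2]>.052)&(P[...,2]<.065)&(np.hypot(P[...,0]-.648,P[...,1]-.173)<.04)
print("top",rect(P[m][:,:2]),np.median(P[m][:,2]))
to(.4735,-.4028,.14,1)
E
```

```text
can [653.3 174.9  78.5  36.3 -70.5] 0.2665731809698472
top [650.  174.1  29.4  29.   17.5] 0.05837213389051987
t=8.38 w=0.0854 f=0.0 pos [0.6505 0.1736 0.1663] psi 19.0 F [ 0.1 -0.3 -0.6]
shift [-0.3547  0.4876  0.0257] turn [ 0.  -0.1 18. ]
```

Emit:
{"method": "play_rows", "body": {"commands": [[-0.03, 0.041, 0, 0, 0, 0, 1], [-0.06, 0.083, 0, 0, 0, 0, 1], [-0.09, 0.124, 0, 0, 0, 0, 1], [-0.12, 0.165, 0, 0, 0, 0, 1], [-0.15, 0.206, 0, 0, 0, 0, 1]]}}

```text
time: 9.0
position: [0.5729, -0.0711, 0.1624]
orientation: [-0.001, 0.986, 0.165, -0.002]
force: [-0.6, 0.1, -0.7]
gripper_width: 0.0857
finger_force: 0.0
```

Emit:
{"method": "play_rows", "body": {"commands": [[-0.03, 0.041, 0, 0, 0, 0, 1], [-0.06, 0.083, 0, 0, 0, 0, 1], [-0.09, 0.124, 0, 0, 0, 0, 1], [-0.12, 0.165, 0, 0, 0, 0, 1], [-0.15, 0.206, 0, 0, 0, 0, 1]]}}

```text
time: 9.62
position: [0.4982, -0.3141, 0.1623]
orientation: [-0.002, 0.986, 0.165, -0.001]
force: [1.0, 0.2, -0.5]
gripper_width: 0.0849
finger_force: 0.0
```

Emit:
{"method": "play_rows", "body": {"commands": [[-0.025, 0.035, 0, 0, 0, 6, 1], [-0.045, 0.062, 0, 0, 0, 13, 1], [-0.055, 0.075, 0, 0, 0, 18, 1], [-0.055, 0.075, 0, 0, 0, 18, 1], [-0.055, 0.075, 0, 0, 0, 18, 1]]}}

```text
time: 10.25
position: [0.472, -0.4012, 0.1636]
orientation: [-0.001, 1.0, 0.009, -0.001]
force: [-0.6, 0.5, 0.8]
gripper_width: 0.0855
finger_force: 0.0
```

```bash
python3 - <<'E'
from h import *
st=arm.get_state();im,d=arm.capture("wrist");cv2.imwrite("pics/w3.png",im[:,:,::-1]);P=cloud("wrist",d,st)
to(.4735,-.4028,.04,1)
for lo,hi in((.028,.04),(.06,.075)):
    m=(d>0)&(P[...,2]>lo)&(P[...,2]<hi)&(np.hypot(P[...,0]-.476,P[...,1]+.403)<.075)
    print(lo,m.sum(),rect(P[m][:,:2]),np.median(P[m][:,2]))
E
```

```text
t=10.30 w=0.0855 f=0.0 pos [ 0.4722 -0.4011  0.1641] psi 1.1 F [-0.6  0.  -0.1]
shift [0.0014 0.0019 0.1241] turn [-0.1  0.1  0.1]
0.028 5445 [ 476.7 -402.7  103.9   60.1    0.6] 0.03443097341269108
0.06 4198 [ 472.2 -403.2   51.    50.9  -11.4] 0.06880514588359468
```

Emit:
{"method": "play_rows", "body": {"commands": [[0, 0.002, 0.05, 0, 0, 0, 1], [0, 0.002, 0.1, 0, 0, 0, 1], [0, 0.002, 0.126, 0, 0, 0, 1], [0, 0.002, 0.126, 0, 0, 0, 1], [0, 0.002, 0.126, 0, 0, 0, 1]]}}

```text
time: 10.92
position: [0.4734, -0.4047, 0.0408]
orientation: [0.001, 1.0, 0.009, 0.001]
force: [-0.5, -0.3, 0.2]
gripper_width: 0.0857
finger_force: 0.0
```

Emit:
{"method": "play_rows", "body": {"commands": [[0, 0, 0, 0, 0, 0, -1], [0, 0, 0, 0, 0, 0, -1], [0, 0, 0, 0, 0, 0, -1], [0, 0, 0, 0, 0, 0, -1], [0, 0, 0, 0, 0, 0, -1]]}}

```text
time: 11.55
position: [0.4732, -0.4052, 0.0413]
orientation: [0.001, 1.0, 0.008, 0.001]
force: [0.3, 1.3, 6.6]
gripper_width: 0.0507
finger_force: 42.5
```

Emit:
{"method": "play_rows", "body": {"commands": [[0, 0, 0, 0, 0, 0, -1], [0, 0, -0.01, 0, 0, 0, -1], [0, 0, -0.03, 0, 0, 0, -1], [0, 0, -0.06, 0, 0, 0, -1], [0, 0, -0.08, 0, 0, 0, -1]]}}

```text
time: 12.18
position: [0.4728, -0.405, 0.1219]
orientation: [0.001, 1.0, 0.008, 0.001]
force: [0.7, -0.7, -1.7]
gripper_width: 0.0512
finger_force: 42.0
```

```bash
python3 - <<'E'
from h import *
to(.4495,.0605,.118,1)
E
```

```text
t=12.18 w=0.0512 f=42.0 pos [ 0.4728 -0.405   0.1219] psi 1.0 F [ 0.7 -0.7 -1.7]
shift [-0.0156 -0.4658  0.0029] turn [ 0.1 -0.1 -0. ]
```

Emit:
{"method": "play_rows", "body": {"commands": [[0, -0.03, 0, 0, 0, 0, -1], [-0.002, -0.08, 0, 0, 0, 0, -1], [-0.004, -0.13, 0, 0, 0, 0, -1], [-0.006, -0.18, 0, 0, 0, 0, -1], [-0.008, -0.23, 0, 0, 0, 0, -1]]}}

```text
time: 12.8
position: [0.4603, -0.1731, 0.12]
orientation: [0.0, 1.0, 0.008, 0.0]
force: [0.2, 0.3, -1.8]
gripper_width: 0.0512
finger_force: 42.1
```

Emit:
{"method": "play_rows", "body": {"commands": [[-0.002, -0.05, 0, 0, 0, 0, -1], [-0.004, -0.1, 0, 0, 0, 0, -1], [-0.006, -0.15, 0, 0, 0, 0, -1], [-0.007, -0.19, 0, 0, 0, 0, -1], [-0.007, -0.22, 0, 0, 0, 0, -1]]}}

```text
time: 13.42
position: [0.4495, 0.0469, 0.12]
orientation: [0.0, 1.0, 0.009, 0.0]
force: [0.4, -0.8, -1.9]
gripper_width: 0.051
finger_force: 42.1
```

Emit:
{"method": "play_rows", "body": {"commands": [[0, -0.01, 0, 0, 0, 0, -1], [0, -0.016, 0, 0, 0, 0, -1], [0, -0.016, 0.02, 0, 0, 0, -1], [0, -0.016, 0.04, 0, 0, 0, -1], [0, -0.016, 0.06, 0, 0, 0, -1]]}}

```text
time: 14.05
position: [0.45, 0.0603, 0.059]
orientation: [0.0, 1.0, 0.008, 0.0]
force: [0.2, -0.9, -2.1]
gripper_width: 0.0511
finger_force: 42.1
```

Emit:
{"method": "play_rows", "body": {"commands": [[0, 0, 0, 0, 0, 0, -1], [0, 0, 0, 0, 0, 0, -1], [0, 0, 0, 0, 0, 0, -1], [0, 0, 0, 0, 0, 0, -1], [0, 0, 0, 0, 0, 0, -1]]}}

```text
time: 14.68
position: [0.4499, 0.0613, 0.0597]
orientation: [0.0, 1.0, 0.008, 0.0]
force: [0.4, 0.1, -2.3]
gripper_width: 0.0509
finger_force: 42.1
```

```bash
python3 - <<'E'
from h import *
to(.4495,.0605,.009,1)
im,d=arm.capture("wrist");cv2.imwrite("pics/w4.png",im[:,:,::-1])
E
```

```text
t=14.68 w=0.0509 f=42.1 pos [0.4499 0.0613 0.0597] psi 1.0 F [ 0.4  0.1 -2.3]
shift [-0.0004  0.0008  0.0507] turn [ 0. -0. -0.]
```

View pics/w4.png

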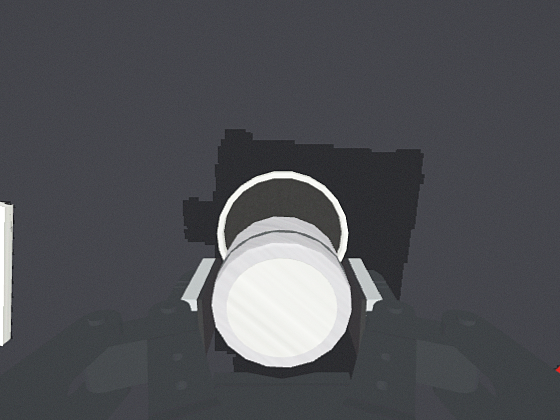

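Tin held upright; dish rim far edge (283,171), sides (217,230) and (349,230), so it's well aligned. Fitting the centre.

```bash
python3 - <<'E'
from h import *
st=arm.get_state()
xy=onplane("wrist",[(283,171),(217,231),(349,231),(236,189),(330,189)],.007,st)
A=np.c_[2*xy,np.ones(len(xy))];c=np.linalg.lstsq(A,(xy**2).sum(1),rcond=None)[0];print(c[:2],np.sqrt(c[2]+c[:2]@c[:2]))
E
```

```text
[0.44821362 0.06069051] 0.03817210674205365
```

Emit:
{"method": "play_rows", "body": {"commands": [[-0.001, 0, 0.015, 0, 0, 0, -1], [-0.001, 0, 0.03, 0, 0, 0, -1], [-0.001, 0, 0.04, 0, 0, 0, -1], [-0.001, 0, 0.045, 0, 0, 0, -1], [-0.001, 0, 0.046, 0, 0, 0, -1]]}}

```text
time: 15.35
position: [0.4484, 0.0613, 0.0128]
orientation: [-0.0, 1.0, 0.008, -0.0]
force: [0.2, -0.0, -1.0]
gripper_width: 0.0507
finger_force: 42.1
```

Emit:
{"method": "play_rows", "body": {"commands": [[0, 0, 0, 0, 0, 0, -1], [0, 0, 0.001, 0, 0, 0, -1], [0, 0, 0.002, 0, 0, 0, -1], [0, 0, 0.003, 0, 0, 0, -1], [0, 0, 0.003, 0, 0, 0, -1]]}}

```text
time: 15.98
position: [0.4485, 0.0613, 0.0103]
orientation: [-0.0, 1.0, 0.008, -0.0]
force: [-0.6, -0.1, -0.9]
gripper_width: 0.0509
finger_force: 42.1
```

Emit:
{"method": "play_rows", "body": {"commands": [[0, 0, 0.001, 0, 0, 0, -1], [0, 0, 0.001, 0, 0, 0, -1], [0, 0, 0.002, 0, 0, 0, -1], [0, 0, 0.002, 0, 0, 0, -1], [0, 0, 0.002, 0, 0, 0, -1]]}}

```text
time: 16.6
position: [0.4487, 0.0613, 0.0092]
orientation: [0.0, 1.0, 0.008, -0.001]
force: [-3.5, 0.2, 6.8]
gripper_width: 0.0508
finger_force: 43.0
```

Contact. Release and lift.

Emit:
{"method": "play_rows", "body": {"commands": [[0, 0, 0, 0, 0, 0, 0.4], [0, 0, 0, 0, 0, 0, 1], [0, 0, 0, 0, 0, 0, 1], [0, 0, 0, 0, 0, 0, 1], [0, 0, 0, 0, 0, 0, 1]]}}

```text
time: 17.23
position: [0.4486, 0.0613, 0.0083]
orientation: [-0.0, 1.0, 0.008, -0.0]
force: [0.5, -0.6, 0.2]
gripper_width: 0.0853
finger_force: 0.0
```

Emit:
{"method": "play_rows", "body": {"commands": [[0, 0, -0.03, 0, 0, 0, 1], [0, 0, -0.08, 0, 0, 0, 1], [0, 0, -0.13, 0, 0, 0, 1], [0, 0, -0.15, 0, 0, 0, 1], [0, 0, -0.15, 0, 0, 0, 1]]}}

```text
time: 17.85
position: [0.4499, 0.0612, 0.1603]
orientation: [0.0, 1.0, 0.008, 0.002]
force: [-0.3, -0.8, -1.2]
gripper_width: 0.0853
finger_force: 0.0
```

```bash
python3 - <<'E'
from h import *
st=arm.get_state();im,d=arm.capture("wrist");P=cloud("wrist",d,st)
m=(d>0)&(P[...,2]>.03)&(P[...,2]<.04)&(np.hypot(P[...,0]-.449,P[...,1]-.061)<.05)
print("tin",rect(P[m][:,:2]),np.median(P[m][:,2]))
to(.444,-.1716,.13,19.2)
E
```

```text
tin [447.7  61.6  51.   50.8 -87.9] 0.03677371783686417
t=17.90 w=0.0857 f=0.0 pos [0.4487 0.0613 0.1585] psi 1.0 F [ 0.3 -0.  -0.1]
shift [-0.0086  0.2328  0.0285] turn [  0.   -0.1 -18.2]
```

Emit:
{"method": "play_rows", "body": {"commands": [[-0.002, 0.045, 0, 0, 0, -4, 1], [-0.004, 0.095, 0, 0, 0, -10, 1], [-0.006, 0.145, 0, 0, 0, -16, 1], [-0.008, 0.195, 0, 0, 0, -18, 1], [-0.009, 0.233, 0, 0, 0, -18, 1]]}}

```text
time: 18.52
position: [0.4421, -0.1731, 0.1559]
orientation: [-0.001, 0.986, 0.164, -0.001]
force: [0.6, -0.2, -1.1]
gripper_width: 0.0859
finger_force: 0.0
```

Emit:
{"method": "play_rows", "body": {"commands": [[0, 0, 0.01, 0, 0, 0, 1], [0, 0, 0.02, 0, 0, 0, 1], [0, 0, 0.02, 0, 0, 0, 1], [0, 0, 0.02, 0, 0, 0, 1], [0, 0, 0.02, 0, 0, 0, 1]]}}

```text
time: 19.15
position: [0.4439, -0.1714, 0.1387]
orientation: [0.0, 0.986, 0.165, 0.0]
force: [0.1, -0.0, -0.2]
gripper_width: 0.0854
finger_force: 0.0
```

```bash
python3 - <<'E'
from h import *
st=arm.get_state();im,d=arm.capture("wrist");P=cloud("wrist",d,st)
m=(d>0)&(P[...,2]>.028)&(P[...,2]<.04)&(np.hypot(P[...,0]-.445,P[...,1]+.17)<.052)
r=rect(P[m][:,:2]);print(r,np.median(P[m][:,2]))
to(r[0]/1e3,r[1]/1e3,.01,(r[4]+45)%90-45)
E
```

```text
[ 444.1 -171.5   66.2   65.6  -70.9] 0.034418846827266494
t=19.20 w=0.0855 f=0.0 pos [ 0.4439 -0.1716  0.1388] psi 19.0 F [-0.6 -0.2  0.2]
shift [ 1.000e-04 -1.000e-04  1.288e-01] turn [ 0.  -0.  -0.1]
```

Emit:
{"method": "play_rows", "body": {"commands": [[0, 0, 0.05, 0, 0, 0, 1], [0, 0, 0.095, 0, 0, 0, 1], [0, 0, 0.125, 0, 0, 0, 1], [0, 0, 0.133, 0, 0, 0, 1], [0, 0, 0.133, 0, 0, 0, 1]]}}

```text
time: 19.82
position: [0.4439, -0.172, 0.0058]
orientation: [0.0, 0.986, 0.165, 0.0]
force: [0.9, 0.1, 0.2]
gripper_width: 0.0853
finger_force: 0.0
```

Emit:
{"method": "play_rows", "body": {"commands": [[0, 0, 0, 0, 0, 0, 0.5], [0, 0, 0, 0, 0, 0, -1], [0, 0, 0, 0, 0, 0, -1], [0, 0, 0, 0, 0, 0, -1], [0, 0, 0, 0, 0, 0, -1]], "force": 60}}

```text
time: 20.45
position: [0.4452, -0.1729, 0.0074]
orientation: [0.001, 0.986, 0.165, 0.002]
force: [-0.1, -1.2, 6.6]
gripper_width: 0.0648
finger_force: 69.0
```

Emit:
{"method": "play_rows", "body": {"commands": [[0, 0, 0, 0, 0, 0, -1], [0, 0, -0.01, 0, 0, 0, -1], [0, 0, -0.03, 0, 0, 0, -1], [0, 0, -0.06, 0, 0, 0, -1], [0, 0, -0.09, 0, 0, 0, -1]]}}

```text
time: 21.08
position: [0.4428, -0.1714, 0.096]
orientation: [-0.0, 0.986, 0.165, -0.0]
force: [-0.4, -0.5, -1.2]
gripper_width: 0.0645
finger_force: 68.1
```

```bash
python3 - <<'E'
from h import *
to(.429,.2713,.095,-11.2)
E
```

```text
t=21.07 w=0.0645 f=68.1 pos [ 0.4428 -0.1714  0.096 ] psi 19.0 F [-0.4 -0.5 -1.2]
shift [ 0.1308 -0.4231  0.0013] turn [-0.   0.1 30.2]
```

Emit:
{"method": "play_rows", "body": {"commands": [[0.011, -0.024, -0.01, 0, 0, 0, -1], [0.03, -0.065, -0.01, 0, 0, 0, -1], [0.05, -0.108, -0.01, 0, 0, 3, -1], [0.071, -0.152, -0.01, 0, 0, 7, -1], [0.092, -0.2, -0.01, 0, 0, 12, -1]]}}

```text
time: 21.7
position: [0.4651, 0.0487, 0.1056]
orientation: [0.0, 0.998, 0.059, 0.0]
force: [0.7, 0.1, -0.6]
gripper_width: 0.0653
finger_force: 68.1
```

```bash
python3 - <<'E'
from h import *
to(.429,.2713,.105,-11.2)
E
```

```text
t=21.70 w=0.0653 f=68.1 pos [0.4651 0.0487 0.1056] psi 6.8 F [ 0.7  0.1 -0.6]
shift [-0.0096 -0.2253  0.0005] turn [ 0. -0. 18.]
```

Emit:
{"method": "play_rows", "body": {"commands": [[-0.002, -0.045, 0, 0, 0, 4, -1], [-0.004, -0.09, 0, 0, 0, 9, -1], [-0.006, -0.135, 0, 0, 0, 14, -1], [-0.008, -0.18, 0, 0, 0, 18, -1], [-0.009, -0.205, 0, 0, 0, 18, -1]]}}

```text
time: 22.32
position: [0.4305, 0.2513, 0.1054]
orientation: [0.0, 0.995, -0.095, -0.0]
force: [0.6, -0.7, -2.3]
gripper_width: 0.0646
finger_force: 68.1
```

Emit:
{"method": "play_rows", "body": {"commands": [[0, -0.015, 0, 0, 0, 0, -1], [0, -0.02, 0, 0, 0, 0, -1], [0, -0.02, 0.015, 0, 0, 0, -1], [0, -0.02, 0.03, 0, 0, 0, -1], [0, -0.02, 0.04, 0, 0, 0, -1]]}}

```text
time: 22.95
position: [0.4347, 0.2682, 0.0633]
orientation: [0.001, 0.995, -0.097, -0.001]
force: [0.9, -0.2, -0.8]
gripper_width: 0.0647
finger_force: 68.1
```

Emit:
{"method": "play_rows", "body": {"commands": [[0, 0, 0, 0, 0, 0, -1], [0, 0, 0, 0, 0, 0, -1], [0, 0, 0, 0, 0, 0, -1], [0, 0, 0, 0, 0, 0, -1], [0, 0, 0, 0, 0, 0, -1]]}}

```text
time: 23.58
position: [0.4358, 0.2693, 0.0657]
orientation: [-0.0, 0.995, -0.096, 0.0]
force: [1.0, -0.0, -1.3]
gripper_width: 0.0651
finger_force: 68.1
```

```bash
python3 - <<'E'
from h import *
to(.429,.2713,.009,-11.4)
im,d=arm.capture("wrist");cv2.imwrite("pics/w5.png",im[:,:,::-1])
E
```

```text
t=23.57 w=0.0651 f=68.1 pos [0.4358 0.2693 0.0657] psi -11.0 F [ 1.  -0.  -1.3]
shift [-0.0071 -0.0006  0.0566] turn [-0.  -0.   0.4]
```

View pics/w5.png

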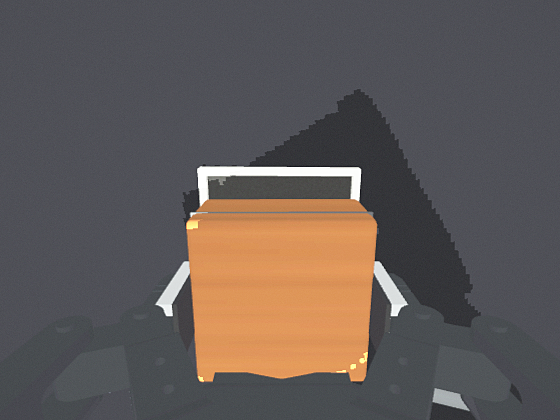

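Case held level; the tray's far outer rim corners are at (198,167) and (360,167), nearly parallel to the case.

```bash
python3 - <<'E'
from h import *
st=arm.get_state()
xy=onplane("wrist",[(198,167),(360.5,167)],.007,st)
e=xy[1]-xy[0];L=np.linalg.norm(e);e/=L;n=np.array([e[1],-e[0]]);
c=xy.mean(0)+n*.046
if n@(np.array([.43,.27])-xy.mean(0))<0:n=-n;c=xy.mean(0)+n*.046
print("len",L,"yaw",(np.degrees(np.arctan2(e[1],e[0]))+45)%90-45,"c",c)
to(*c,.009,-11.2)
E
```

```text
len 0.0917782823809887 yaw -11.118290364466404 c [0.42787001 0.27228504]
t=23.62 w=0.0648 f=68.1 pos [0.4357 0.2693 0.0656] psi -11.0 F [ 0.1  0.5 -1.9]
shift [-0.0083 -0.0014  0.0566] turn [-0.  -0.   0.2]
```

Emit:
{"method": "play_rows", "body": {"commands": [[-0.008, -0.001, 0.005, 0, 0, 0, -1], [-0.008, -0.001, 0.02, 0, 0, 0, -1], [-0.008, -0.001, 0.037, 0, 0, 0, -1], [-0.008, -0.001, 0.048, 0, 0, 0, -1], [-0.008, -0.001, 0.051, 0, 0, 0, -1]]}}

```text
time: 24.25
position: [0.4271, 0.2713, 0.0128]
orientation: [0.001, 0.995, -0.096, -0.001]
force: [0.2, -1.1, -1.2]
gripper_width: 0.0647
finger_force: 68.1
```

Emit:
{"method": "play_rows", "body": {"commands": [[0, 0, 0, 0, 0, 0, -1], [0, 0, 0.001, 0, 0, 0, -1], [0, 0, 0.002, 0, 0, 0, -1], [0, 0, 0.003, 0, 0, 0, -1], [0, 0, 0.003, 0, 0, 0, -1]]}}

```text
time: 24.88
position: [0.4279, 0.2717, 0.0114]
orientation: [-0.0, 0.995, -0.096, 0.0]
force: [-0.5, -1.4, -1.4]
gripper_width: 0.0648
finger_force: 68.1
```

Emit:
{"method": "play_rows", "body": {"commands": [[0, 0, 0.001, 0, 0, 0, -1], [0, 0, 0.002, 0, 0, 0, -1], [0, 0, 0.002, 0, 0, 0, -1], [0, 0, 0.002, 0, 0, 0, -1], [0, 0, 0.002, 0, 0, 0, -1]]}}

```text
time: 25.5
position: [0.428, 0.2718, 0.0095]
orientation: [0.0, 0.995, -0.096, -0.0]
force: [-1.3, -0.0, 2.6]
gripper_width: 0.0648
finger_force: 68.3
```

Emit:
{"method": "play_rows", "body": {"commands": [[0, 0, 0.0005, 0, 0, 0, -1], [0, 0, 0.0005, 0, 0, 0, -1], [0, 0, 0.0005, 0, 0, 0, 0.7], [0, 0, 0.0005, 0, 0, 0, 1], [0, 0, 0.0005, 0, 0, 0, 1]]}}

```text
time: 26.12
position: [0.428, 0.2717, 0.0087]
orientation: [-0.0, 0.995, -0.096, 0.0]
force: [-0.5, 0.3, -0.7]
gripper_width: 0.0853
finger_force: 0.0
```

Emit:
{"method": "play_rows", "body": {"commands": [[0, 0, 0, 0, 0, 0, 1], [0, 0, -0.02, 0, 0, 0, 1], [0, 0, -0.07, 0, 0, 0, 1], [0, 0, -0.12, 0, 0, 0, 1], [0, 0, -0.15, 0, 0, 0, 1]]}}

```text
time: 26.75
position: [0.429, 0.2722, 0.1619]
orientation: [-0.001, 0.995, -0.096, 0.002]
force: [0.1, 0.3, -1.0]
gripper_width: 0.0854
finger_force: 0.0
```

```bash
python3 - <<'E'
from h import *
st=arm.get_state();im,d=arm.capture("wrist");P=cloud("wrist",d,st)
m=(d>0)&(P[...,2]>.03)&(P[...,2]<.04)&(np.hypot(P[...,0]-.428,P[...,1]-.272)<.052)
print("case",rect(P[m][:,:2]),np.percentile(P[m][:,2],[5,50,95]))
to(.4767,-.4027,.13,.8)
E
```

```text
case [427.2 272.1  66.5  66.1 -11.2] [0.03514246 0.0364435  0.03756483]
t=26.80 w=0.0856 f=0.0 pos [0.431  0.273  0.1656] psi -11.0 F [0.9 1.5 2.1]
shift [0.1739 0.6547 0.0336] turn [ -0.3  -0.5 -11.8]
```

Emit:
{"method": "play_rows", "body": {"commands": [[0.02, 0.042, 0, 0, 0, 0, 1], [0.038, 0.088, 0, 0, 0, 0, 1], [0.055, 0.134, 0, 0, 0, 0, 1], [0.071, 0.181, 0, 0, 0, 0, 1], [0.086, 0.228, 0, 0, 0, 0, 1]]}}

```text
time: 27.42
position: [0.4685, 0.03, 0.1583]
orientation: [-0.0, 0.995, -0.096, -0.0]
force: [0.1, 0.2, 0.6]
gripper_width: 0.0855
finger_force: 0.0
```

Emit:
{"method": "play_rows", "body": {"commands": [[0.012, 0.047, 0, 0, 0, -2, 1], [0.024, 0.094, 0, 0, 0, -5, 1], [0.034, 0.141, 0, 0, 0, -8, 1], [0.043, 0.188, 0, 0, 0, -11, 1], [0.052, 0.235, 0, 0, 0, -12, 1]]}}

```text
time: 28.05
position: [0.4743, -0.2106, 0.1581]
orientation: [-0.0, 1.0, 0.009, -0.0]
force: [0.8, -0.3, -0.1]
gripper_width: 0.0855
finger_force: 0.0
```

```bash
python3 - <<'E'
from h import *
to(.4767,-.4027,.13,.8)
E
```

```text
t=28.05 w=0.0855 f=0.0 pos [ 0.4743 -0.2106  0.1581] psi 1.0 F [ 0.8 -0.3 -0.1]
shift [-0.0009  0.1921  0.028 ] turn [-0.   0.   0.2]
```

Emit:
{"method": "play_rows", "body": {"commands": [[0, 0.05, 0.005, 0, 0, 0, 1], [0, 0.1, 0.015, 0, 0, 0, 1], [0, 0.15, 0.025, 0, 0, 0, 1], [0, 0.18, 0.027, 0, 0, 0, 1], [0, 0.192, 0.027, 0, 0, 0, 1]]}}

```text
time: 28.68
position: [0.4773, -0.4023, 0.1306]
orientation: [-0.001, 1.0, 0.007, -0.001]
force: [0.2, -0.6, 0.4]
gripper_width: 0.0855
finger_force: 0.0
```

Emit:
{"method": "play_rows", "body": {"commands": [[0, 0, 0, 0, 0, 0, 1], [0, 0, 0, 0, 0, 0, 1], [0, 0, 0, 0, 0, 0, 1], [0, 0, 0, 0, 0, 0, 1], [0, 0, 0, 0, 0, 0, 1]]}}

```text
time: 29.3
position: [0.478, -0.4007, 0.132]
orientation: [0.0, 1.0, 0.009, 0.0]
force: [0.2, 0.8, 0.2]
gripper_width: 0.0854
finger_force: 0.0
```

```bash
python3 - <<'E'
from h import *
st=arm.get_state();im,d=arm.capture("wrist");P=cloud("wrist",d,st)
m=(d>0)&(P[...,2]>.028)&(P[...,2]<.04)&(np.hypot(P[...,0]-.4767,P[...,1]+.4027)<.07)
r=rect(P[m][:,:2]);print(r,np.median(P[m][:,2]))
to(r[0]/1e3,r[1]/1e3,.006,r[4])
E
```

```text
[ 476.9 -402.6  103.6   60.2    0.6] 0.03443304533773073
t=29.35 w=0.0855 f=0.0 pos [ 0.478  -0.4008  0.132 ] psi 1.0 F [0.5 0.4 0. ]
shift [-0.0011  0.0017  0.126 ] turn [ 0.  -0.   0.4]
```

Emit:
{"method": "play_rows", "body": {"commands": [[-0.001, 0.002, 0.045, 0, 0, 0.4, 1], [-0.001, 0.002, 0.09, 0, 0, 0.4, 1], [-0.001, 0.002, 0.118, 0, 0, 0.4, 1], [-0.001, 0.002, 0.126, 0, 0, 0.4, 1], [-0.001, 0.002, 0.126, 0, 0, 0.4, 1]]}}

```text
time: 29.98
position: [0.4771, -0.4033, 0.0061]
orientation: [0.0, 1.0, 0.005, 0.0]
force: [0.0, -0.1, 0.3]
gripper_width: 0.0854
finger_force: 0.0
```

Emit:
{"method": "play_rows", "body": {"commands": [[0, 0, 0, 0, 0, 0, 0.5], [0, 0, 0, 0, 0, 0, -1], [0, 0, 0, 0, 0, 0, -1], [0, 0, 0, 0, 0, 0, -1], [0, 0, 0, 0, 0, 0, -1]], "force": 60}}

```text
time: 30.6
position: [0.4781, -0.4044, 0.0082]
orientation: [0.001, 1.0, 0.005, 0.001]
force: [0.6, -0.3, 6.2]
gripper_width: 0.0589
finger_force: 68.7
```

Emit:
{"method": "play_rows", "body": {"commands": [[0, 0, 0, 0, 0, 0, -1], [0, 0, -0.01, 0, 0, 0, -1], [0, 0, -0.04, 0, 0, 0, -1], [0, 0, -0.08, 0, 0, 0, -1], [0, 0, -0.12, 0, 0, 0, -1]]}}

```text
time: 31.22
position: [0.4761, -0.4023, 0.126]
orientation: [-0.001, 1.0, 0.005, -0.001]
force: [0.1, -0.3, -2.3]
gripper_width: 0.0588
finger_force: 67.7
```

```bash
python3 - <<'E'
from h import *
to(.6717,-.0865,.13,9.1)
E
```

```text
t=31.23 w=0.0588 f=67.7 pos [ 0.4761 -0.4023  0.126 ] psi 0.6 F [ 0.1 -0.3 -2.3]
shift [ 0.1986 -0.3139 -0.0037] turn [-0.1  0.1 -8.5]
```

Emit:
{"method": "play_rows", "body": {"commands": [[0.01, -0.02, -0.004, 0, 0, 0, -1], [0.03, -0.055, -0.004, 0, 0, 0, -1], [0.052, -0.095, -0.004, 0, 0, -2, -1], [0.075, -0.135, -0.004, 0, 0, -4, -1], [0.1, -0.175, -0.004, 0, 0, -8.5, -1]]}}

```text
time: 31.85
position: [0.5743, -0.2235, 0.1269]
orientation: [-0.002, 0.997, 0.08, -0.002]
force: [-0.0, 0.3, -2.1]
gripper_width: 0.0589
finger_force: 67.8
```

```bash
python3 - <<'E'
from h import *
to(.6717,-.0865,.13,9.1)
E
```

```text
t=31.85 w=0.0589 f=67.8 pos [ 0.5743 -0.2235  0.1269] psi 9.2 F [-0.   0.3 -2.1]
shift [ 0.118  -0.1196 -0.0031] turn [-0.2  0.2  0.1]
```

Emit:
{"method": "play_rows", "body": {"commands": [[0.035, -0.035, 0, 0, 0, 0, -1], [0.07, -0.072, 0, 0, 0, 0, -1], [0.1, -0.103, 0, 0, 0, 0, -1], [0.116, -0.12, 0, 0, 0, 0, -1], [0.116, -0.12, 0, 0, 0, 0, -1]]}}

```text
time: 32.48
position: [0.6703, -0.0882, 0.1279]
orientation: [-0.0, 0.997, 0.08, -0.002]
force: [0.7, -0.7, -3.0]
gripper_width: 0.0585
finger_force: 67.7
```

Emit:
{"method": "play_rows", "body": {"commands": [[0, 0, 0.02, 0, 0, 0, -1], [0, 0, 0.045, 0, 0, 0, -1], [0, 0, 0.06, 0, 0, 0, -1], [0, 0, 0.06, 0, 0, 0, -1], [0, 0, 0.06, 0, 0, 0, -1]]}}

```text
time: 33.1
position: [0.6713, -0.091, 0.0705]
orientation: [0.0, 0.997, 0.079, 0.001]
force: [-0.1, -0.6, -1.8]
gripper_width: 0.0588
finger_force: 67.8
```

```bash
python3 - <<'E'
from h import *
to(.6717,-.0865,.009,9.1)
im,d=arm.capture("wrist");cv2.imwrite("pics/w6.png",im[:,:,::-1])
E
```

```text
t=33.10 w=0.0588 f=67.8 pos [ 0.6713 -0.091   0.0705] psi 9.0 F [-0.1 -0.6 -1.8]
shift [ 0.001  -0.0044  0.0615] turn [ 0.  -0.1 -0.1]
```

View pics/w6.png

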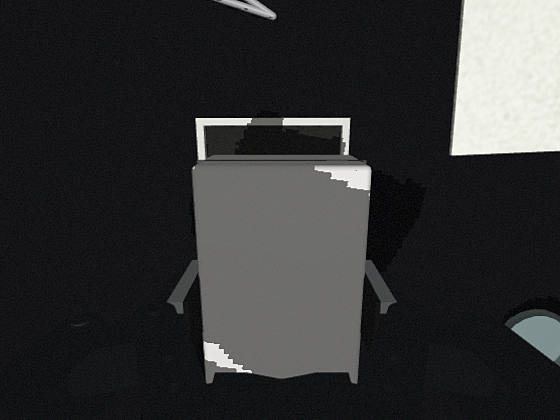

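The slide box is held level; the oblong tray's far outer corners are at (195,118) and (350,118), parallel to the box.

```bash
python3 - <<'E'
from h import *
st=arm.get_state()
xy=onplane("wrist",[(195,118),(350.5,118)],.007,st)
e=xy[1]-xy[0];L=np.linalg.norm(e);e/=L;n=np.array([e[1],-e[0]])
if n[0]>0:n=-n
c=xy.mean(0)+n*.065
print("len",L,"yaw",np.degrees(np.arctan2(-n[1],-n[0])),"c",c)
to(*c,.009,9.1)
E
```

```text
len 0.08704677751293949 yaw 8.944927265682916 c [ 0.67046857 -0.08590076]
t=33.15 w=0.0585 f=67.8 pos [ 0.6717 -0.091   0.071 ] psi 9.0 F [ 0.4  0.  -2.6]
shift [-0.0005 -0.0053  0.062 ] turn [ 0.1 -0.1 -0.1]
```

Emit:
{"method": "play_rows", "body": {"commands": [[-0.001, -0.005, 0.005, 0, 0, 0, -1], [-0.001, -0.005, 0.022, 0, 0, 0, -1], [-0.001, -0.005, 0.042, 0, 0, 0, -1], [-0.001, -0.005, 0.053, 0, 0, 0, -1], [-0.001, -0.005, 0.056, 0, 0, 0, -1]]}}

```text
time: 33.78
position: [0.668, -0.0853, 0.0116]
orientation: [-0.001, 0.997, 0.079, -0.002]
force: [0.7, -0.8, -2.3]
gripper_width: 0.0588
finger_force: 67.8
```

Emit:
{"method": "play_rows", "body": {"commands": [[0, 0, 0, 0, 0, 0, -1], [0, 0, 0.001, 0, 0, 0, -1], [0, 0, 0.002, 0, 0, 0, -1], [0, 0, 0.003, 0, 0, 0, -1], [0, 0, 0.003, 0, 0, 0, -1]]}}

```text
time: 34.4
position: [0.6691, -0.0856, 0.0109]
orientation: [0.0, 0.997, 0.079, 0.0]
force: [-0.6, -0.1, -2.2]
gripper_width: 0.0589
finger_force: 67.8
```

Emit:
{"method": "play_rows", "body": {"commands": [[0, 0, 0.001, 0, 0, 0, -1], [0, 0, 0.002, 0, 0, 0, -1], [0, 0, 0.002, 0, 0, 0, -1], [0, 0, 0.002, 0, 0, 0, -1], [0, 0, 0.002, 0, 0, 0, -1]]}}

```text
time: 35.02
position: [0.6692, -0.0856, 0.0102]
orientation: [0.0, 0.997, 0.079, -0.0]
force: [-4.1, 1.1, 6.5]
gripper_width: 0.0588
finger_force: 68.6
```

Contact; release and lift.

Emit:
{"method": "play_rows", "body": {"commands": [[0, 0, 0, 0, 0, 0, 0.5], [0, 0, 0, 0, 0, 0, 1], [0, 0, 0, 0, 0, 0, 1], [0, 0, 0, 0, 0, 0, 1], [0, 0, 0, 0, 0, 0, 1]]}}

```text
time: 35.65
position: [0.6691, -0.0856, 0.0087]
orientation: [-0.0, 0.997, 0.079, -0.0]
force: [0.7, -0.4, -0.7]
gripper_width: 0.0854
finger_force: 0.0
```

Emit:
{"method": "play_rows", "body": {"commands": [[0, 0, 0, 0, 0, 0, 1], [0, 0, -0.02, 0, 0, 0, 1], [0, 0, -0.07, 0, 0, 0, 1], [0, 0, -0.12, 0, 0, 0, 1], [0, 0, -0.16, 0, 0, 0, 1]]}}

```text
time: 36.28
position: [0.67, -0.0858, 0.1734]
orientation: [0.001, 0.997, 0.079, 0.002]
force: [1.6, 0.0, 0.1]
gripper_width: 0.0855
finger_force: 0.0
```

Emit:
{"method": "play_rows", "body": {"commands": [[-0.03, 0.04, 0, 0, 0, 0, 1], [-0.06, 0.09, 0, 0, 0, 0, 1], [-0.09, 0.14, 0, 0, 0, 0, 1], [-0.12, 0.19, 0, 0, 0, 0, 1], [-0.15, 0.24, 0, 0, 0, 0, 1]]}}

```text
time: 36.9
position: [0.5582, -0.3481, 0.171]
orientation: [0.001, 0.997, 0.079, 0.001]
force: [0.6, 0.0, 0.6]
gripper_width: 0.0852
finger_force: 0.0
```

Emit:
{"method": "play_rows", "body": {"commands": [[0, 0.05, 0, 0, 0, 0, 1], [0, 0.1, 0, 0, 0, 0, 1], [0, 0.12, 0, 0, 0, 0, 1], [0, 0.12, 0, 0, 0, 0, 1], [0, 0.12, 0, 0, 0, 0, 1]]}}

```text
time: 37.52
position: [0.5777, -0.4638, 0.1696]
orientation: [-0.0, 0.997, 0.079, 0.0]
force: [-0.3, 0.6, -0.5]
gripper_width: 0.0852
finger_force: 0.0
```

```bash
python3 - <<'E'
from h import *
n="top";im,d=arm.capture(n);cv2.imwrite("pics/top9.png",im[:,:,::-1]);P=cloud(n,d)
for k,c,rr,lo,hi in(("slide",(.670,-.086),.07,.03,.042),("case",(.428,.272),.055,.03,.042),("tin",(.448,.061),.045,.03,.042),("can",(.649,.173),.04,.05,.065),("beaker",(.618,-.272),.05,.055,.08),("bottle",(.592,.31),.04,.05,.065)):
    m=(d>0)&(P[...,2]>lo)&(P[...,2]<hi)&(np.hypot(P[...,0]-c[0],P[...,1]-c[1])<rr)
    print(k,rect(P[m][:,:2]) if m.sum() else None,np.median(P[m][:,2]))
s=arm.get_state();print(s["time"],s["force"])
E
```

```text
slide [668.5 -86.3 104.6  59.7   9. ] 0.03517301025852215
case [427.3 271.2  68.1  66.8  78.8] 0.03521403962822589
tin [448.4  60.6  49.8  47.6 -89.9] 0.03563395948030057
can [650.2 172.9  29.5  27.9   2.8] 0.05724997463134207
beaker [ 617.5 -272.7   58.3   57.3  -26.4] 0.07187030244857262
bottle [591.9 310.5  14.   13.6  64.6] 0.059307411214304384
37.575 [0.02073419 0.2211927  0.31285497]
```

View pics/top9.png

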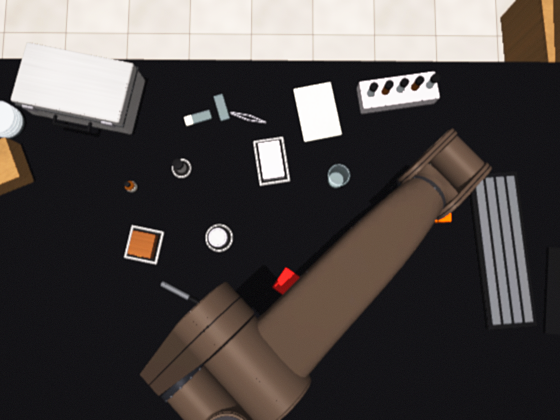

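The top view shows each item inside its own tray: slide box (271,161), case (144,244), tin (219,238) and canister (181,168). The beaker and bottle haven't moved, and all heights match.

```bash
python3 -c "
from station import arm
print(arm.job_done())"
```

```text
the job is handed in; nothing more can be done
None
```

All four accessories are upright in their own trays, each lowered until contact before release, the beaker and bottle have not moved, and the job was handed in at about 37.6 s (96 s allowed).

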